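# Clear the tile saw's deck: sort offcuts and flange into trays

### The arm

A 6-joint arm with a two-finger parallel gripper is mounted at the origin on the work surface. World frame = base frame: x ahead of the robot, y to its left, z up, the work surface at z = 0. Lengths are in m, angles in rad, forces in N, time in s.
With the tool pointing down it reaches from about 0.275 to 0.775 m from the base axis. Payload 14.6 kg.
Tool frame: the origin (TCP) lies between the finger pads; the fingertips stand 22 mm ahead of it and the grasp point (between the pads) lies 3 mm ahead of it; z points along the fingers, y is the line along which they close (so a half turn about z gives the same grasp; the last joint's range is limited). The gripper opens to 85 mm and grips with 20 to 120 N. Pads are 22 mm wide; open, the fingers measure 114 mm over their backs; the gripper's body (76 mm by 85 mm) begins 54 mm behind the grasp point. The pads swing forward as they close: fully open they stand 13 mm farther back than shut.
Start: joints at [1.067, 0.263, -0.048, 1.259, 0, 1.415], TCP at [0.179, 0.493, 0.253] pointing down, gripper open.
Joint ranges: [-2.65, 2.65], [-0.89, 1.7], [-1.18, 1.37], [-2.13, 2.11], [-1.35, 1.29], [-3.14, 3.14]. Speed limits (rad/s): [1.89, 1.89, 2.57, 2.79, 3.14, 3.14].

### API

Orientations are given as a rotation vector (axis times angle).
In Python, from plant import arm gives the robot as it stands.
- The arm moves only by the tool move_arm, never from a script. Its argument "moves" is a list of rows, each a list of 3 entries, a list of its own where there are three numbers: the closure in counts, from 0 (fully open) to 255 (shut), then the shift along the tool's x, y, z as a fraction of full scale, then the turn, a rotation vector about the tool's x, y, z as a fraction of full scale. A call has 1 to 12 rows; each row shifts and turns the commanded pose from where the row before left it, along the tool's axes as they then stand; what a row does not reach is not made up. Full scale, the value 1, is 0.02 m for a shift and 0.12 rad for a turn. A row lasts 1/10 s, in which the tool goes at most 50 mm and 8.59 degrees, less where a joint would pass 70% of its speed; a pose out of reach is approached as far as the arm can. A call with a number of a shift or a turn outside -1 to 1 is refused whole. A call with a gripper value outside its range is refused whole. The fingers move at their own pace and stop on an object; "squeeze" is the grip in N (left out, the last holds). Time passes only in rows, so rows that do not move let the fingers close. It gives the time, the measured TCP pose, the force, the opening and the grip force at its end, in the units of the state.
- arm.sense(): the state, without advancing time (a new reading comes with each control period).
- arm.read_camera(name): name is "scene" or "top"; returns a dict with "img" (400x640x3 uint8, blue, green, red), "range_z" (400x640 float32, m along the optical axis (not along the pixel's ray), 0 where there is no reading), "vertical_fov" (degrees; the focal length in pixels is half the picture's height over the tangent of half this angle, whatever the lens; pixels are square), "cx", "cy" (the principal point, pixels), "extrinsics" (4x4, takes a point from camera to world coordinates). Camera axes: x right, y down, z forward; pixel columns grow to the right and rows downward; lengths in m; the calibration is good to about 2 mm. A picture is of the moment at which its call begins.
- arm.finish_job(): hands the job in; it is judged then, once.
The state is a dict: "clock": time; "qpos": joint angles; "qvel": joint speeds; "effort": joint torques, N m; "tcp_pos": TCP position; "ee_rot": TCP orientation; "force": force on the tool from outside, world axes, zero at the start; "ft_torque": the same for the moment, N m; "gripper_width": finger opening in m; "grasp_force": force on a finger pad.
Only numpy, scipy, OpenCV 4.12 (cv2) and the standard library are available. Lean on these libraries where they do the work, as an engineer would, in place of code of your own. Each camera call takes 0.05 s, during which the arm holds its last target. There are 200 camera calls.

### The job

Clear the tile saw's deck plate: put both white tile offcuts into the blue tray, both terracotta offcuts into the yellow tray, and the steel blade flange, hub up, into the black tray. Every offcut must lie flat on its tray's floor, same face up as now and not on top of another. Set each piece down rather than dropping it, and leave the tape measure and the mitre gauge where they are.

Things in the scene. Friction and masses are not known exactly. Their poses are not given: they have to be found in the camera images.
- white_strip_center (a point): White glazed tile offcut, long strip, 70 x 30 x 10 mm thick, loose, lying glazed face up on the grey, lime-rimmed saw deck plate, which is fixed (top of the deck 8 mm above the bench). The point is its centre, half-way up; x along its length, y along its width, z up.
- white_square_center (a point): White glazed tile offcut, square, 42 x 42 x 10 mm thick, loose, lying glazed face up on the grey, lime-rimmed saw deck plate, which is fixed (top of the deck 8 mm above the bench). The point is its centre, half-way up; x along its edge (square: either way), y along the other edge, z up.
- terracotta_strip_center (a point): Terracotta (brown-orange) tile offcut, long strip, 70 x 30 x 12 mm thick, loose, lying glazed face up on the grey, lime-rimmed saw deck plate, which is fixed (top of the deck 8 mm above the bench). The point is its centre, half-way up; x along its length, y along its width, z up.
- terracotta_square_center (a point): Terracotta (brown-orange) tile offcut, square, 42 x 42 x 12 mm thick, loose, lying glazed face up on the grey, lime-rimmed saw deck plate, which is fixed (top of the deck 8 mm above the bench). The point is its centre, half-way up; x along its edge (square: either way), y along the other edge, z up.
- flange_center (a point): Steel blade flange of the saw, loose on the deck, hub up: a disc 50 mm across and 8 mm thick with a round hub 28 mm across and 14 mm tall on top of it (22 mm high in all, dark bore in the hub). The point is on its axis, half-way up (11 mm above its underside); z is the axis, up.
- blue_tray: Blue open plastic tray, fixed to the bench: outside 122 (x) x 170 (y) x 30 mm high, walls and floor 5 mm thick, so inside 112 x 160 mm. Origin at the centre of its underside, at bench height; x across its short side, y along its long side, z up.
- yellow_tray: Yellow open plastic tray, fixed to the bench: outside 122 (x) x 170 (y) x 30 mm high, walls and floor 5 mm thick, so inside 112 x 160 mm. Origin at the centre of its underside, at bench height; x across its short side, y along its long side, z up.
- black_tray: Black open plastic tray, fixed to the bench: outside 122 (x) x 170 (y) x 30 mm high, walls and floor 5 mm thick, so inside 112 x 160 mm. Origin at the centre of its underside, at bench height; x across its short side, y along its long side, z up.
- tape_center (a point): Bystander: lime-green tape measure with black discs, 70 x 42 x 62 mm tall, standing loose on the bench. Point at its centre. Leave it alone.
- gauge_center (a point): Bystander: black mitre gauge, about 110 x 85 x 26 mm tall, lying loose on the bench. Point on its middle, 11 mm up. Leave it alone.

How it is judged:
At the end, for the whole second after the job is handed in: White offcuts in the blue tray, terracotta ones in the yellow, flange in the black: each centre inside the walls, at most 4 mm above its height when resting on the tray floor, tilted under 0.12 rad, same face up, under 0.02 m/s, released (x of white_strip_center in the frame of blue_tray between -0.056 and 0.056 m and y of white_strip_center in the frame of blue_tray between -0.08 and 0.08 m and z of each of white_strip_center, white_square_center in the frame of blue_tray below 0.014 m and angle between each of white_strip_center, white_square_center, terracotta_strip_center, terracotta_square_center, flange_center's own z axis and vertical below 0.12 rad and linear speed of each of white_strip, white_square, terracotta_strip, terracotta_square, flange below 0.02 m/s and x of white_square_center in the frame of blue_tray between -0.056 and 0.056 m and y of white_square_center in the frame of blue_tray between -0.08 and 0.08 m and x of terracotta_strip_center in the frame of yellow_tray between -0.056 and 0.056 m and y of terracotta_strip_center in the frame of yellow_tray between -0.08 and 0.08 m and z of each of terracotta_strip_center, terracotta_square_center in the frame of yellow_tray below 0.015 m and x of terracotta_square_center in the frame of yellow_tray between -0.056 and 0.056 m and y of terracotta_square_center in the frame of yellow_tray between -0.08 and 0.08 m and x of flange_center in the frame of black_tray between -0.056 and 0.056 m and y of flange_center in the frame of black_tray between -0.08 and 0.08 m and z of flange_center in the frame of black_tray below 0.02 m); the robot touches nothing.
It fails at once if a piece is dropped or flung: it moves faster than 0.7 m/s while not held by the fingers (a free fall of about 25 mm) ((linear speed of white_strip above 0.7 m/s and contact force between the fingers and white_strip below 0.1 N) or (linear speed of white_square above 0.7 m/s and contact force between the fingers and white_square below 0.1 N) or (linear speed of terracotta_strip above 0.7 m/s and contact force between the fingers and terracotta_strip below 0.1 N) or (linear speed of terracotta_square above 0.7 m/s and contact force between the fingers and terracotta_square below 0.1 N) or (linear speed of flange above 0.7 m/s and contact force between the fingers and flange below 0.1 N)).
It fails at once if the tape measure is moved by more than 20 mm (distance of tape_center from where it was at the start of the episode above 0.02 m).
It fails at once if the mitre gauge is moved by more than 20 mm (distance of gauge_center from where it was at the start of the episode above 0.02 m).
It also fails if it takes over 128 s, if anything falls off the work surface, if the arm or the gripper's body presses on something with over 40 N, if the wrist force passes 120 N, or if a joint passes its speed limit or range.

## Working session

There is one attempt and no reset: what is moved stays moved. The work goes in short steps, Python scripts to look and compute and a tool call to move; the robot and the scene stay as the last step left them, time stands still between calls to the robot, and variables do not carry over. Pictures are saved under pics/ and viewed, at most 14 in all, crops included, and the job is handed in when it is done.

Besides the shell and the picture viewer there is one more tool, called after "Request:" by a JSON object that holds its "op" and its "data", one argument or row to a line. move_arm: Moves the arm, as the interface text tells. Its arguments: {"type":"object","properties":{"moves":{"type":"array"},"squeeze":{"type":"number"}},"required":["moves"]}

```bash
ls; mkdir -p pics; python3 - <<'E'
from plant import arm
import cv2,numpy as np
for n in("scene","top"):
    d=arm.read_camera(n); cv2.imwrite(f"pics/{n}0.png",d["img"]); np.savez(f"{n}0.npz",**d)
    print(n,d["vertical_fov"],d["cx"],d["cy"],np.round(d["extrinsics"],3).tolist())
print(arm.sense())
E
```

```text
pics
scene 48.44939646676961 308.3894072091609 205.0376902603287 [[0.056, 0.839, -0.541, 1.068], [0.998, -0.046, 0.031, -0.017], [0.001, -0.542, -0.84, 0.86], [0.0, 0.0, 0.0, 1.0]]
top 55.178130234220504 319.75615240385065 200.30704094119352 [[-0.025, -0.981, 0.192, 0.333], [-1.0, 0.026, 0.001, 0.001], [-0.006, -0.192, -0.981, 1.059], [0.0, 0.0, 0.0, 1.0]]
{'clock': 0.1, 'qpos': array([ 1.06671371e+00,  2.63493743e-01, -4.88572400e-02,  1.25940264e+00,
        3.17235084e-05,  1.41548429e+00]), 'qvel': array([ 0.00179838, -0.00120882,  0.00160406,  0.00010559, -0.00098339,
       -0.00032108]), 'effort': array([ 3.25523215e-03, -6.38577676e+01,  3.85062397e+01,  1.00160757e-02,
       -1.49085361e-05, -1.54586274e-05]), 'tcp_pos': array([0.17931142, 0.49319774, 0.25286946]), 'ee_rot': array([-5.45016057e-01, -3.09361020e+00,  1.40644584e-03]), 'force': array([ 0.02377558, -0.672501  ,  0.37995471]), 'ft_torque': array([-0.04266548,  0.06169251, -0.0164534 ]), 'grasp_force': 0.0, 'gripper_width': 0.08535402468310292}
```

View pics/top0.png

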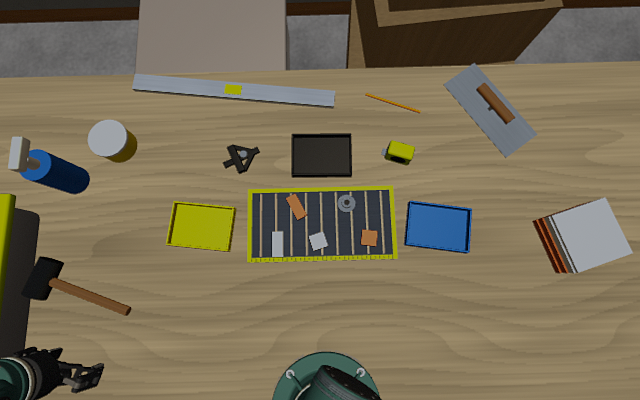

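View pics/scene0.png

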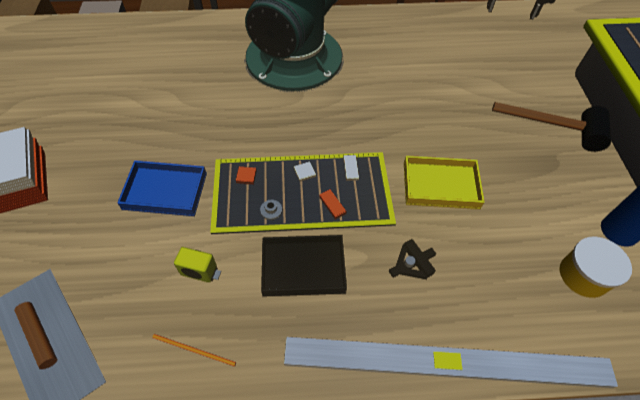

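The top view shows the yellow tray at (201,227), the blue one at (438,227) and the black one at (322,155). On the deck are the white strip (277,244), white square (318,241), terracotta strip (296,206), terracotta square (369,238) and flange (346,203). The scene view agrees. Next I'll enlarge the deck in both views.

```bash
python3 - <<'E'
import cv2,numpy as np
t=cv2.imread("pics/top0.png")[180:270,240:400]; s=cv2.imread("pics/scene0.png")[145:235,205:400]
cv2.imwrite("pics/tc.png",cv2.resize(t,None,fx=5,fy=5,interpolation=cv2.INTER_CUBIC))
cv2.imwrite("pics/sc.png",cv2.resize(s,None,fx=4,fy=4,interpolation=cv2.INTER_CUBIC))
E
```

```text
(no output)
```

View pics/tc.png

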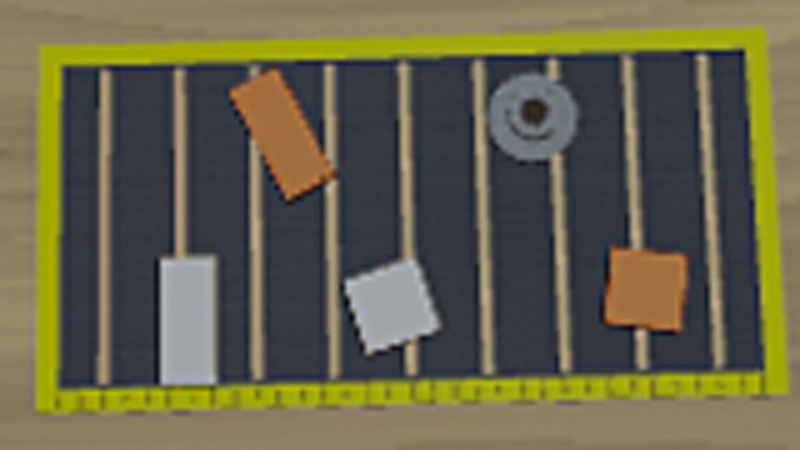

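View pics/sc.png

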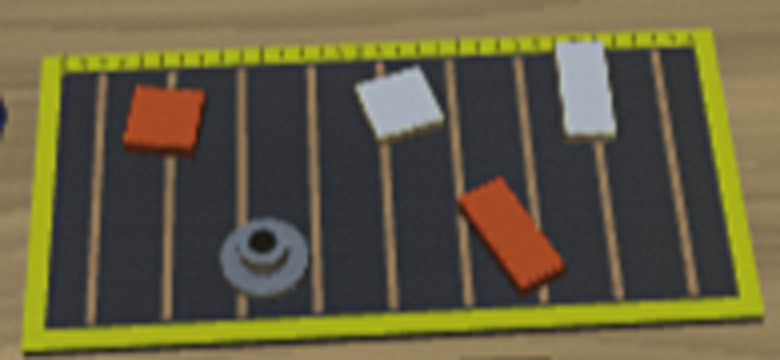

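The top crop shows the white strip square to the rim and against its near side, the white square and terracotta strip turned, and the flange hub up with its bore at (534,110). The scene crop matches. I'll triangulate the corners from both views and take the trays from range points.

```bash
cat > h.py <<'E'
import cv2,numpy as np
def load(n): return dict(np.load(n+".npz"))
def rays(d,uv):
    f=200/np.tan(np.radians(float(d["vertical_fov"]))/2); uv=np.atleast_2d(uv).astype(float)
    r=np.c_[(uv[:,0]-d["cx"])/f,(uv[:,1]-d["cy"])/f,np.ones(len(uv))]
    E=d["extrinsics"]; return E[:3,3],r@E[:3,:3].T
def plane(d,uv,z):
    o,r=rays(d,uv); return o+r*((z-o[2])/r[:,2])[:,None]
def tri(d1,u1,d2,u2):
    o1,r1=rays(d1,u1);o2,r2=rays(d2,u2);out=[]
    for a,b in zip(r1,r2):
        t=np.linalg.lstsq(np.c_[a,-b],o2-o1,rcond=None)[0]
        p,q=o1+a*t[0],o2+b*t[1]; out.append(np.r_[(p+q)/2,np.linalg.norm(p-q)])
    return np.array(out)
def cloud(d):
    v,u=np.mgrid[:400,:640]; o,r=rays(d,np.c_[u.ravel(),v.ravel()])
    return (o+r*d["range_z"].reshape(-1,1)).reshape(400,640,3)
E
cat > m.py <<'E'
from h import *
T,S=load("top0"),load("scene0"); ct,cs=cloud(T),cloud(S)
ft=lambda p:(np.array(p)+.5)/5-.5+[240,180]
fs=lambda p:(np.array(p)+.5)/4-.5+[205,145]
C={"ws":([(161,257),(215,257),(216,384),(160,384)],[(614,133),(566,134),(556,42),(604,42)]),
"wq":([(344,283),(412,259),(441,328),(368,355)],[(443,123),(385,137),(355,83),(418,67)]),
"ts":([(230,92),(277,69),(334,178),(291,201)],[(565,265),(525,288),(458,199),(501,177)]),
"tq":([(612,248),(688,254),(680,331),(604,323)],[(196,149),(126,145),(136,86),(205,88)]),
"fl":([(534,110)],[(263,241)])}
for k,(a,b) in C.items():
    p=tri(T,ft(a),S,fs(b)); m=p.mean(0)
    print(k,np.round(m*1000,1),"corner z",np.round(p[:,2]*1000,0))
    if len(a)==4:
        z=m[2]; q=plane(T,ft(a),z); q2=plane(S,fs(b),z)
        for w in(q,q2):
            r=cv2.minAreaRect((w[:,:2]*1000).astype(np.float32)); e=w[3]-w[0]
            print("   ",np.round(w.mean(0)*1000,1),"size",np.round(r[1],1),"edge03 deg",round(np.degrees(np.arctan2(e[1],e[0])),1))
    u=ft(a).mean(0).astype(int);w=fs(b).mean(0).astype(int)
    print("    depth z",np.round(ct[u[1]-1:u[1]+2,u[0]-1:u[0]+2,2].mean()*1000,1),np.round(cs[w[1]-1:w[1]+2,w[0]-1:w[0]+2,2].mean()*1000,1))
# trays: points above 22 mm
for k,(u0,v0,u1,v1),(a0,b0,a1,b1) in(("yellow",(155,190,245,262),(395,145,495,220)),("blue",(398,192,485,262),(105,150,212,225)),("black",(283,125,362,184),(250,225,357,305))):
    for c in(ct[v0:v1,u0:u1],cs[b0:b1,a0:a1]):
        P=c.reshape(-1,3); fl=P[(P[:,2]<.022)]
        Q=P[(P[:,2]>.023)&(P[:,2]<.05)]; r=cv2.minAreaRect((Q[:,:2]*1000).astype(np.float32))
        print(k,np.round(r,1) if 0 else r,len(Q),"rim z",np.percentile(Q[:,2]*1000,[50,90]).round(1))
        i=P[np.linalg.norm(P[:,:2]-np.array(r[0])/1000,axis=1)<.03]; print("   floor z",np.median(i[:,2]*1000).round(1))
for v in(262,258,252): print("deck/rim z",np.round(ct[v-1,300:310,2].mean()*1000,1))
for v in range(250,266): print(v,np.round(np.median(ct[v,296:306],0)*1000,1))
E
python3 m.py
```

```text
ws [420.3 121.4  15.4   0.7] corner z [15. 15. 16. 15.]
    [420.3 121.4  15.4] size [30.3 69.4] edge03 deg 179.5
    [420.3 121.5  15.4] size [29.2 69.5] edge03 deg 178.4
    depth z 17.3 19.5
wq [425.2  10.6  14.7   1. ] corner z [10. 15. 19. 15.]
    [425.1  10.6  14.7] size [41.2 42.2] edge03 deg -162.7
    [425.1  10.5  14.7] size [45.5 39.7] edge03 deg -163.9
    depth z 16.7 18.8
ts [521.3  68.6  16.    1.1] corner z [17. 15. 15. 17.]
    [521.3  68.3  16. ] size [70.3 29.1] edge03 deg -152.0
    [521.3  68.9  16. ] size [70.  29.4] edge03 deg -153.5
    depth z 18.3 21.2
tq [ 430.7 -128.2   17.9    0.8] corner z [16. 17. 19. 20.]
    [ 430.7 -128.1   17.9] size [41.5 43.1] edge03 deg 171.3
    [ 430.6 -128.2   17.9] size [41.3 44.9] edge03 deg 173.8
    depth z 18.5 20.2
fl [529.  -70.6  29.8   0.8] corner z [30.]
    depth z 28.6 30.7
yellow ((474.236572265625, 330.65020751953125), (171.064453125, 122.35037231445312), 82.73179626464844) 424 rim z [27.9 30.5]
   floor z 3.6
yellow ((478.63427734375, 329.13116455078125), (171.0091552734375, 125.34784698486328), 82.232414245605
[... 344 characters left out ...]
9375, -4.2783966064453125), (169.5101318359375, 123.97148895263672), 89.12023162841797) 393 rim z [27.7 30.2]
   floor z 3.3
black ((672.3619995117188, -5.737693786621094), (170.14768981933594, 124.83013916015625), 89.02790069580078) 843 rim z [29.8 32. ]
   floor z 5.8
deck/rim z -0.7
deck/rim z 5.4
deck/rim z 7.6
250 [402.1  58.8   6. ]
251 [399.2  58.6   6.4]
252 [396.7  58.8   5.9]
253 [393.8  58.8   6.6]
254 [391.3  59.    6. ]
255 [388.5  58.9   6.2]
256 [385.8  59.    6.7]
257 [383.1  59.    6.4]
258 [380.5  59.2   6. ]
259 [377.7  59.    7.9]
260 [375.   59.1   7.1]
261 [372.5  59.5   1.6]
262 [369.9  59.5  -1.9]
263 [367.2  59.8  -1.1]
264 [364.5  59.7  -1.4]
265 [361.9  59.9  -1.3]
```

```bash
cat > g.py <<'E'
# go x y z(mm) yaw_of_tool_y(deg): turn about tool z first, then shift in tool axes; units of full scale
import sys,numpy as np
from plant import arm
from scipy.spatial.transform import Rotation as R
x,y,z,yaw=map(float,sys.argv[1:5]); s=arm.sense(); r=R.from_rotvec(s["ee_rot"])
a=np.radians(yaw); Y=np.array([np.cos(a),np.sin(a),0]); Z=np.array([0,0,-1.]); t=R.from_matrix(np.c_[np.cross(Y,Z),Y,Z])
d=(r.inv()*t).as_rotvec(); sh=t.inv().apply(np.array([x,y,z])/1000-s["tcp_pos"])
print("turn",np.round(d/.12,2),"shift",np.round(sh/.02,2),"w",round(s["gripper_width"]*1000,1),"F",np.round(s["force"],1),"t",s["clock"])
E
python3 g.py 521.5 68.6 100 117.3
```

```text
turn [-0.01 -0.   -6.88] shift [ -5.47 -26.71   7.64] w 85.4 F [ 0.  -0.7  0.4] t 0.1
```

Request:
{"op": "move_arm", "data": {
  "moves": [
    [60,[0,0,0.7],[0,0,-0.98]],
    [120,[0,0,0.7],[0,0,-0.98]],
    [120,[0,0,0.7],[0,0,-0.98]],
    [120,[0,0,0.7],[0,0,-0.98]],
    [120,[0,0,0.7],[0,0,-0.98]],
    [120,[0,0,0.7],[0,0,-0.98]],
    [120,[0,0,0],[0,0,-1]],
    [120,[-0.2,-1,0],[0,0,0]],
    [120,[-0.2,-1,0],[0,0,0]],
    [120,[-0.2,-1,0],[0,0,0]],
    [120,[-0.2,-1,0],[0,0,0]],
    [120,[-0.2,-1,0],[0,0,0]]
  ],
  "squeeze": 40
}}

```text
clock: 1.3
tcp_pos: [0.2434, 0.4129, 0.1691]
ee_rot: [0.742, -3.052, 0.0]
force: [-0.0, 0.4, 0.6]
gripper_width: 0.0454
grasp_force: 0.0
```

Request:
{"op": "move_arm", "data": {
  "moves": [
    [120,[-0.2,-1,0],[0,0,0]],
    [120,[-0.2,-1,0],[0,0,0]],
    [120,[-0.2,-1,0],[0,0,0]],
    [120,[-0.2,-1,0],[0,0,0]],
    [120,[-0.2,-1,0],[0,0,0]],
    [120,[-0.2,-1,0],[0,0,0]],
    [120,[-0.2,-1,0],[0,0,0]],
    [120,[-0.2,-1,0],[0,0,0]],
    [120,[-0.2,-1,0],[0,0,0]],
    [120,[-0.2,-1,0],[0,0,0]],
    [120,[-0.2,-1,0],[0,0,0]],
    [120,[0,0,0],[0,0,0]]
  ]
}}

```text
clock: 2.5
tcp_pos: [0.3842, 0.2372, 0.1691]
ee_rot: [0.739, -3.053, 0.001]
force: [0.8, 0.6, 0.3]
gripper_width: 0.0451
grasp_force: 0.0
```

```bash
python3 g.py 521.5 68.6 100 117.3
```

```text
turn [-0.   -0.   -0.01] shift [ -2.23 -10.64   3.46] w 45.1 F [0.8 0.6 0.3] t 2.5
```

Request:
{"op": "move_arm", "data": {
  "moves": [
    [120,[-0.2,-1,0.3],[0,0,0]],
    [120,[-0.2,-1,0.3],[0,0,0]],
    [120,[-0.2,-1,0.3],[0,0,0]],
    [120,[-0.2,-1,0.3],[0,0,0]],
    [120,[-0.2,-1,0.3],[0,0,0]],
    [120,[-0.2,-1,0.3],[0,0,0]],
    [120,[-0.2,-1,0.3],[0,0,0]],
    [120,[-0.2,-1,0.3],[0,0,0]],
    [120,[-0.2,-1,0.3],[0,0,0]],
    [120,[-0.2,-1,0.3],[0,0,0]],
    [120,[-0.23,-0.64,0.4],[0,0,0]],
    [120,[0,0,0],[0,0,0]]
  ]
}}

```text
clock: 3.7
tcp_pos: [0.5208, 0.0694, 0.1002]
ee_rot: [0.74, -3.052, -0.0]
force: [-0.1, 0.3, -0.1]
gripper_width: 0.0454
grasp_force: 0.0
```

```bash
python3 g.py 521.5 68.6 36 117.3; python3 - <<'E'
from plant import arm
import cv2,numpy as np
for n in("scene","top"):
    d=arm.read_camera(n);np.savez(n+"1.npz",**d)
    i=d["img"][130:240,230:430] if n=="scene" else d["img"][170:280,230:430]
    cv2.imwrite(f"pics/{n}1.png",cv2.resize(i,None,fx=4,fy=4,interpolation=cv2.INTER_CUBIC))
a,b=cv2.imread("pics/scene1.png")[:300],cv2.imread("pics/top1.png")[:300]
cv2.imwrite("pics/both1.png",np.vstack([a,b]))
E
```

```text
turn [ 0.   -0.01 -0.01] shift [-0.01 -0.05  3.21] w 45.4 F [-0.1  0.3 -0.1] t 3.7
```

View pics/both1.png

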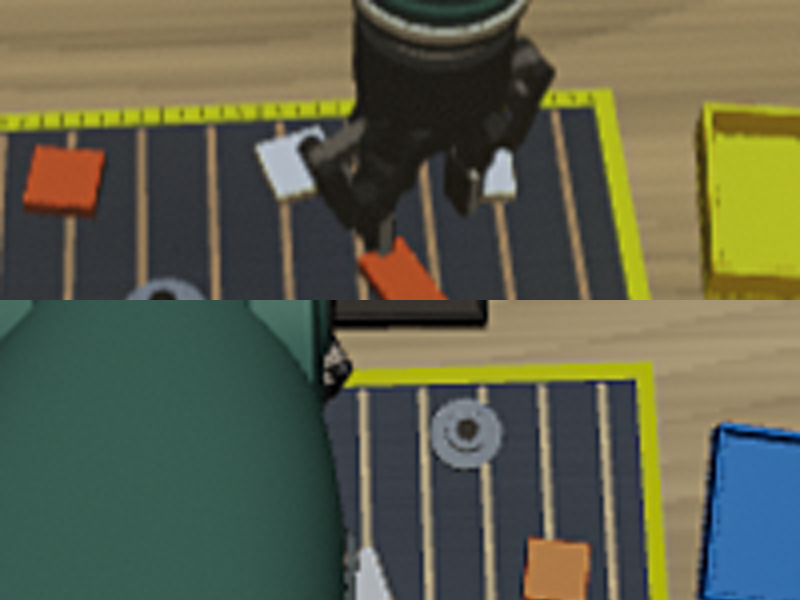

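The scene half shows the fingertips at about (382,245) and (462,210), set across the terracotta strip's width. I'll go down slowly and close.

Request:
{"op": "move_arm", "data": {
  "moves": [
    [120,[0,0,0.8],[0,0,0]],
    [120,[0,0,0.8],[0,0,0]],
    [120,[0,0,0.8],[0,0,0]],
    [120,[0,0,0.5],[0,0,0]],
    [120,[0,0,0.3],[0,0,0]],
    [120,[0,0,0.2],[0,0,0]],
    [120,[0,0,0],[0,0,0]]
  ]
}}

```text
clock: 4.5
tcp_pos: [0.5204, 0.07, 0.0333]
ee_rot: [0.742, -3.053, -0.0]
force: [0.0, 0.0, 0.1]
gripper_width: 0.0449
grasp_force: 0.0
```

Request:
{"op": "move_arm", "data": {
  "moves": [
    [150,[0,0,0],[0,0,0]],
    [180,[0,0,0],[0,0,0]],
    [200,[0,0,0],[0,0,0]],
    [200,[0,0,0],[0,0,0]],
    [200,[0,0,0],[0,0,0]]
  ]
}}

```text
clock: 5.0
tcp_pos: [0.5208, 0.0698, 0.034]
ee_rot: [-0.742, 3.052, -0.0]
force: [-0.6, 0.8, 6.2]
gripper_width: 0.0287
grasp_force: 39.6
```

Request:
{"op": "move_arm", "data": {
  "moves": [
    [200,[0,0,-0.3],[0,0,0]],
    [200,[0,0,-0.7],[0,0,0]],
    [200,[0,0,-1],[0,0,0]],
    [200,[0,0,-1],[0,0,0]],
    [200,[0,0,-1],[0,0,0]],
    [200,[0,0,0],[0,0,0]]
  ]
}}

```text
clock: 5.6
tcp_pos: [0.5217, 0.0698, 0.116]
ee_rot: [-0.741, 3.049, -0.002]
force: [0.9, -0.2, -0.5]
gripper_width: 0.0288
grasp_force: 39.8
```

```bash
python3 g.py 480.6 364.7 100 82.5
```

```text
turn [-0.01  0.03  5.06] shift [ 3.96 14.35  0.8 ] w 28.8 F [ 0.9 -0.2 -0.5] t 5.6
```

Request:
{"op": "move_arm", "data": {
  "moves": [
    [200,[0,0,0],[0,0,0.8]],
    [200,[0,0,0],[0,0,0.85]],
    [200,[0,0,0],[0,0,0.85]],
    [200,[0,0,0],[0,0,0.85]],
    [200,[0,0,0],[0,0,0.85]],
    [200,[0,0,0],[0,0,0.86]],
    [200,[0.2,0.8,0],[0,0,0]],
    [200,[0.28,1,0],[0,0,0]],
    [200,[0.28,1,0],[0,0,0]],
    [200,[0.28,1,0],[0,0,0]],
    [200,[0.28,1,0],[0,0,0]],
    [200,[0.28,1,0],[0,0,0]]
  ]
}}

```text
clock: 6.8
tcp_pos: [0.5034, 0.1898, 0.1128]
ee_rot: [-0.205, -3.134, 0.0]
force: [0.0, -0.3, -0.6]
gripper_width: 0.0287
grasp_force: 39.8
```

Request:
{"op": "move_arm", "data": {
  "moves": [
    [200,[0.28,1,0],[0,0,0]],
    [200,[0.28,1,0],[0,0,0]],
    [200,[0.28,1,0],[0,0,0]],
    [200,[0.28,1,0],[0,0,0]],
    [200,[0.28,1,0],[0,0,0]],
    [200,[0.28,1,0],[0,0,0]],
    [200,[0.28,1,0],[0,0,0]],
    [200,[0.28,1,0],[0,0,0]],
    [200,[0.12,0.55,0],[0,0,0]],
    [200,[0,0,0],[0,0,0]]
  ]
}}

```text
clock: 7.8
tcp_pos: [0.479, 0.3656, 0.1129]
ee_rot: [-0.202, -3.135, 0.0]
force: [-0.1, 0.2, -0.5]
gripper_width: 0.0288
grasp_force: 39.8
```

```bash
python3 g.py 480.6 364.7 34 82.5
```

```text
turn [-0.   -0.    0.02] shift [-0.09 -0.03  3.94] w 28.8 F [-0.1  0.2 -0.5] t 7.8
```

Request:
{"op": "move_arm", "data": {
  "moves": [
    [200,[-0.1,0,0.8],[0,0,0]],
    [200,[0,0,1],[0,0,0]],
    [200,[0,0,1],[0,0,0]],
    [200,[0,0,0.7],[0,0,0]],
    [200,[0,0,0.3],[0,0,0]],
    [200,[0,0,0.05],[0,0,0]],
    [200,[0,0,0],[0,0,0]],
    [200,[0,0,0],[0,0,0]]
  ]
}}

```text
clock: 8.6
tcp_pos: [0.4817, 0.3645, 0.037]
ee_rot: [0.205, 3.134, 0.001]
force: [-0.5, -0.1, -0.1]
gripper_width: 0.0286
grasp_force: 39.8
```

Request:
{"op": "move_arm", "data": {
  "moves": [
    [200,[0,0,0.1],[0,0,0]],
    [200,[0,0,0.05],[0,0,0]],
    [200,[0,0,0.05],[0,0,0]],
    [200,[0,0,0],[0,0,0]]
  ]
}}

```text
clock: 9.0
tcp_pos: [0.4812, 0.3644, 0.0322]
ee_rot: [-0.205, -3.135, 0.0]
force: [-0.3, -1.1, -1.9]
gripper_width: 0.0287
grasp_force: 39.8
```

Request:
{"op": "move_arm", "data": {
  "moves": [
    [200,[0,0,0.05],[0,0,0]],
    [200,[0,0,0],[0,0,0]]
  ]
}}

```text
clock: 9.2
tcp_pos: [0.4812, 0.3644, 0.0312]
ee_rot: [-0.205, -3.135, 0.0]
force: [-0.9, -1.2, -1.3]
gripper_width: 0.0287
grasp_force: 39.8
```

Request:
{"op": "move_arm", "data": {
  "moves": [
    [200,[0,0,0.05],[0,0,0]],
    [200,[0,0,0],[0,0,0]]
  ]
}}

```text
clock: 9.4
tcp_pos: [0.4812, 0.3645, 0.031]
ee_rot: [0.205, 3.135, 0.0]
force: [-2.5, -1.3, 11.7]
gripper_width: 0.0284
grasp_force: 41.0
```

Request:
{"op": "move_arm", "data": {
  "moves": [
    [160,[0,0,0],[0,0,0]],
    [120,[0,0,0],[0,0,0]],
    [120,[0,0,0],[0,0,0]],
    [120,[0,0,-0.3],[0,0,0]],
    [120,[0,0,-0.7],[0,0,0]],
    [90,[0,0,-1],[0,0,0]],
    [85,[0,0,-1],[0,0,0]],
    [85,[0,0,-1],[0,0,0]],
    [85,[0,0,0],[0,0,0]]
  ]
}}

```text
clock: 10.3
tcp_pos: [0.4823, 0.3651, 0.113]
ee_rot: [0.204, 3.132, 0.003]
force: [1.3, -0.2, -0.5]
gripper_width: 0.0567
grasp_force: 0.0
```

```bash
python3 g.py 431.5 -128.2 100 82.5; python3 - <<'E'
from plant import arm
import cv2,numpy as np
d=arm.read_camera("scene");cv2.imwrite("pics/s2.png",cv2.resize(d["img"][120:240,340:520],None,fx=4,fy=4))
E
```

```text
turn [0.02 0.03 0.  ] shift [ -0.7  -24.79   0.65] w 56.7 F [ 1.3 -0.2 -0.5] t 10.3
```

View pics/s2.png

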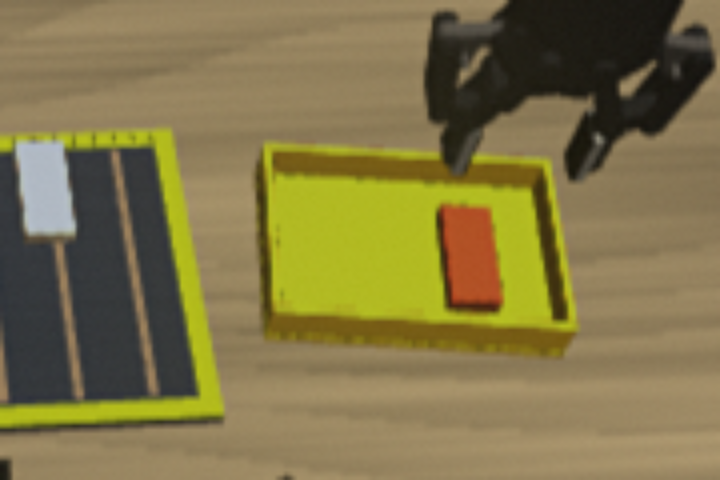

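The terracotta strip lies flat in the yellow tray at (470,257) of the crop and has been released. The terracotta square is next.

Request:
{"op": "move_arm", "data": {
  "moves": [
    [85,[-0.03,-0.8,0],[0,0,0]],
    [85,[-0.03,-1,0],[0,0,0]],
    [85,[-0.03,-1,0],[0,0,0]],
    [85,[-0.03,-1,0],[0,0,0]],
    [85,[-0.03,-1,0],[0,0,0]],
    [85,[-0.03,-1,0],[0,0,0]],
    [85,[-0.03,-1,0],[0,0,0]],
    [85,[-0.03,-1,0],[0,0,0]],
    [85,[-0.03,-1,0],[0,0,0]],
    [85,[-0.03,-1,0],[0,0,0]],
    [85,[-0.03,-1,0],[0,0,0]],
    [85,[-0.03,-1,0],[0,0,0]]
  ]
}}

```text
clock: 11.55
tcp_pos: [0.4564, 0.128, 0.1094]
ee_rot: [-0.205, -3.133, 0.001]
force: [-0.2, -0.3, 1.0]
gripper_width: 0.057
grasp_force: 0.0
```

Request:
{"op": "move_arm", "data": {
  "moves": [
    [85,[-0.03,-1,0],[0,0,0]],
    [85,[-0.03,-1,0],[0,0,0]],
    [85,[-0.03,-1,0],[0,0,0]],
    [85,[-0.03,-1,0],[0,0,0]],
    [85,[-0.03,-1,0],[0,0,0]],
    [85,[-0.03,-1,0],[0,0,0]],
    [85,[-0.03,-1,0],[0,0,0]],
    [85,[-0.03,-1,0],[0,0,0]],
    [85,[-0.03,-1,0],[0,0,0]],
    [85,[-0.03,-1,0],[0,0,0]],
    [85,[-0.03,-1,0],[0,0,0]],
    [85,[-0.03,-1,0],[0,0,0]]
  ]
}}

```text
clock: 12.75
tcp_pos: [0.4322, -0.1102, 0.1094]
ee_rot: [-0.205, -3.133, -0.001]
force: [0.5, -0.4, -0.0]
gripper_width: 0.057
grasp_force: 0.0
```

Request:
{"op": "move_arm", "data": {
  "moves": [
    [85,[0,-1,0.4],[0,0,0]],
    [85,[0,0,0],[0,0,0]],
    [85,[0,0,0],[0,0,0]]
  ]
}}

```text
clock: 13.05
tcp_pos: [0.4299, -0.1292, 0.1016]
ee_rot: [-0.207, -3.133, -0.001]
force: [-0.3, -0.2, -0.4]
gripper_width: 0.0569
grasp_force: 0.0
```

```bash
python3 g.py 431.5 -128.2 36 82.5
```

```text
turn [ 0.01 -0.01 -0.01] shift [-0.07  0.06  3.28] w 56.9 F [-0.3 -0.2 -0.4] t 13.05
```

Request:
{"op": "move_arm", "data": {
  "moves": [
    [85,[-0.07,0.06,0.8],[0,0,0]],
    [85,[0,0,1],[0,0,0]],
    [85,[0,0,0.8],[0,0,0]],
    [85,[0,0,0.4],[0,0,0]],
    [85,[0,0,0.25],[0,0,0]],
    [85,[0,0,0.1],[0,0,0]],
    [110,[0,0,0],[0,0,0]],
    [140,[0,0,0],[0,0,0]],
    [170,[0,0,0],[0,0,0]],
    [170,[0,0,0],[0,0,0]],
    [170,[0,0,0],[0,0,0]]
  ]
}}

```text
clock: 14.15
tcp_pos: [0.4328, -0.1282, 0.036]
ee_rot: [0.205, 3.134, -0.0]
force: [-1.9, 1.3, 5.3]
gripper_width: 0.0404
grasp_force: 39.6
```

Request:
{"op": "move_arm", "data": {
  "moves": [
    [170,[0,0,-0.3],[0,0,0]],
    [170,[0,0,-0.7],[0,0,0]],
    [170,[0,0,-1],[0,0,0]],
    [170,[0,0,-1],[0,0,0]],
    [170,[0,0,-0.8],[0,0,0]],
    [170,[0,0,0],[0,0,0]]
  ]
}}

```text
clock: 14.75
tcp_pos: [0.4336, -0.1287, 0.1135]
ee_rot: [0.204, 3.132, -0.002]
force: [-0.8, -0.7, -0.5]
gripper_width: 0.0404
grasp_force: 40.7
```

```bash
python3 g.py 471.8 298.3 100 82.5
```

```text
turn [-0.01  0.03  0.  ] shift [ 0.89 21.42  0.67] w 40.4 F [-0.8 -0.7 -0.5] t 14.75
```

Request:
{"op": "move_arm", "data": {
  "moves": [
    [170,[0.04,0.6,0],[0,0,0]],
    [170,[0.04,1,0],[0,0,0]],
    [170,[0.04,1,0],[0,0,0]],
    [170,[0.04,1,0],[0,0,0]],
    [170,[0.04,1,0],[0,0,0]],
    [170,[0.04,1,0],[0,0,0]],
    [170,[0.04,1,0],[0,0,0]],
    [170,[0.04,1,0],[0,0,0]],
    [170,[0.04,1,0],[0,0,0]],
    [170,[0.04,1,0],[0,0,0]],
    [170,[0.04,1,0],[0,0,0]],
    [170,[0.04,1,0],[0,0,0]]
  ]
}}

```text
clock: 15.95
tcp_pos: [0.4523, 0.1045, 0.1105]
ee_rot: [-0.204, -3.134, 0.0]
force: [-0.3, -0.2, -0.2]
gripper_width: 0.0401
grasp_force: 40.7
```

Request:
{"op": "move_arm", "data": {
  "moves": [
    [170,[0.04,1,0],[0,0,0]],
    [170,[0.04,1,0],[0,0,0]],
    [170,[0.04,1,0],[0,0,0]],
    [170,[0.04,1,0],[0,0,0]],
    [170,[0.04,1,0],[0,0,0]],
    [170,[0.04,1,0],[0,0,0]],
    [170,[0.04,1,0],[0,0,0]],
    [170,[0.04,1,0],[0,0,0]],
    [170,[0.04,1,0],[0,0,0]],
    [170,[0.04,0.8,0],[0,0,0]],
    [170,[0,0,0],[0,0,0]],
    [170,[0,0,0],[0,0,0]]
  ]
}}

```text
clock: 17.15
tcp_pos: [0.4702, 0.2985, 0.1108]
ee_rot: [-0.204, -3.134, 0.001]
force: [-0.3, 0.1, -1.4]
gripper_width: 0.0406
grasp_force: 40.7
```

```bash
python3 g.py 471.8 298.3 33 82.5
```

```text
turn [-0.01 -0.01  0.01] shift [-0.08  0.    3.89] w 40.6 F [-0.3  0.1 -1.4] t 17.15
```

Contact is expected near TCP z = 33 mm, so I'll stop 3 mm short and then ease down.

Request:
{"op": "move_arm", "data": {
  "moves": [
    [170,[-0.08,0,0.8],[0,0,0]],
    [170,[0,0,1],[0,0,0]],
    [170,[0,0,1],[0,0,0]],
    [170,[0,0,0.6],[0,0,0]],
    [170,[0,0,0.3],[0,0,0]],
    [170,[0,0,0.05],[0,0,0]],
    [170,[0,0,0.05],[0,0,0]],
    [170,[0,0,0],[0,0,0]]
  ]
}}

```text
clock: 17.95
tcp_pos: [0.4727, 0.2983, 0.0359]
ee_rot: [0.205, 3.134, 0.001]
force: [0.2, -0.3, -0.2]
gripper_width: 0.0401
grasp_force: 40.7
```

Request:
{"op": "move_arm", "data": {
  "moves": [
    [170,[0,0,0.05],[0,0,0]],
    [170,[0,0,0],[0,0,0]]
  ]
}}

```text
clock: 18.15
tcp_pos: [0.4724, 0.2983, 0.0345]
ee_rot: [0.205, 3.135, 0.0]
force: [-0.0, -0.6, -1.5]
gripper_width: 0.0404
grasp_force: 40.7
```

Request:
{"op": "move_arm", "data": {
  "moves": [
    [170,[0,0,0.05],[0,0,0]],
    [170,[0,0,0],[0,0,0]]
  ]
}}

```text
clock: 18.35
tcp_pos: [0.4723, 0.2983, 0.0333]
ee_rot: [0.205, 3.135, 0.0]
force: [0.0, -0.7, -1.5]
gripper_width: 0.0401
grasp_force: 40.7
```

Request:
{"op": "move_arm", "data": {
  "moves": [
    [170,[0,0,0.04],[0,0,0]],
    [170,[0,0,0],[0,0,0]]
  ]
}}

```text
clock: 18.55
tcp_pos: [0.4724, 0.2983, 0.033]
ee_rot: [0.205, 3.135, 0.0]
force: [-2.7, -1.7, 9.7]
gripper_width: 0.0404
grasp_force: 41.7
```

Request:
{"op": "move_arm", "data": {
  "moves": [
    [120,[0,0,0],[0,0,0]],
    [95,[0,0,0],[0,0,0]],
    [95,[0,0,0],[0,0,0]],
    [95,[0,0,-0.3],[0,0,0]],
    [95,[0,0,-0.7],[0,0,0]],
    [95,[0,0,-1],[0,0,0]],
    [120,[0,0,-1],[0,0,-0.5]],
    [120,[0,0,-0.7],[0,0,-0.45]],
    [120,[0,0,0],[0,0,0]]
  ]
}}

```text
clock: 19.45
tcp_pos: [0.4732, 0.2987, 0.1084]
ee_rot: [0.024, 3.139, 0.002]
force: [0.0, -0.1, -0.9]
gripper_width: 0.0452
grasp_force: 0.0
```

```bash
python3 g.py 421.5 121.4 100 89
```

```text
turn [0.01 0.02 0.02] shift [ 2.43 -8.91  0.42] w 45.2 F [ 0.  -0.1 -0.9] t 19.45
```

Request:
{"op": "move_arm", "data": {
  "moves": [
    [120,[0.25,-0.8,0],[0,0,0]],
    [120,[0.27,-1,0],[0,0,0]],
    [120,[0.27,-1,0],[0,0,0]],
    [120,[0.27,-1,0],[0,0,0]],
    [120,[0.27,-1,0],[0,0,0]],
    [120,[0.27,-1,0],[0,0,0]],
    [120,[0.27,-1,0],[0,0,0]],
    [120,[0.27,-1,0],[0,0,0]],
    [120,[0.27,-1,0],[0,0,0]],
    [120,[0,-0.1,0.4],[0,0,0]],
    [120,[0,0,0],[0,0,0]],
    [120,[0,0,0],[0,0,0]]
  ]
}}

```text
clock: 20.65
tcp_pos: [0.4212, 0.1215, 0.0981]
ee_rot: [-0.027, -3.141, -0.0]
force: [0.4, 0.2, -0.4]
gripper_width: 0.0449
grasp_force: 0.0
```

```bash
python3 g.py 421.5 121.4 35 89
```

```text
turn [ 0.   -0.01  0.  ] shift [-0.01 -0.    3.16] w 44.9 F [ 0.4  0.2 -0.4] t 20.65
```

Request:
{"op": "move_arm", "data": {
  "moves": [
    [120,[0,0,0.8],[0,0,0]],
    [120,[0,0,1],[0,0,0]],
    [120,[0,0,0.8],[0,0,0]],
    [120,[0,0,0.3],[0,0,0]],
    [120,[0,0,0.15],[0,0,0]],
    [120,[0,0,0.05],[0,0,0]],
    [150,[0,0,0],[0,0,0]],
    [180,[0,0,0],[0,0,0]],
    [200,[0,0,0],[0,0,0]],
    [200,[0,0,0],[0,0,0]],
    [200,[0,0,0],[0,0,0]]
  ]
}}

```text
clock: 21.75
tcp_pos: [0.4216, 0.1212, 0.0372]
ee_rot: [0.026, 3.14, 0.0]
force: [-1.2, -0.4, 6.7]
gripper_width: 0.0274
grasp_force: 38.9
```

Request:
{"op": "move_arm", "data": {
  "moves": [
    [200,[0,0,-0.3],[0,0,0]],
    [200,[0,0,-0.7],[0,0,0]],
    [200,[0,0,-1],[0,0,0]],
    [200,[0,0,-1],[0,0,0]],
    [200,[0,0,-0.8],[0,0,0.5]],
    [200,[0,0,0],[0,0,0.6]],
    [200,[0,0,0],[0,0,0]]
  ]
}}

```text
clock: 22.45
tcp_pos: [0.4215, 0.1211, 0.1134]
ee_rot: [0.235, 3.131, 0.0]
force: [-0.2, -0.4, -0.1]
gripper_width: 0.0277
grasp_force: 39.5
```

```bash
python3 g.py 463.5 -283.4 100 81
```

```text
turn [0.   0.01 0.06] shift [ -5.24 -19.65   0.67] w 27.7 F [-0.2 -0.4 -0.1] t 22.45
```

Request:
{"op": "move_arm", "data": {
  "moves": [
    [200,[-0.16,-0.6,0],[0,0,0]],
    [200,[-0.27,-1,0],[0,0,0]],
    [200,[-0.27,-1,0],[0,0,0]],
    [200,[-0.27,-1,0],[0,0,0]],
    [200,[-0.27,-1,0],[0,0,0]],
    [200,[-0.27,-1,0],[0,0,0]],
    [200,[-0.27,-1,0],[0,0,0]],
    [200,[-0.27,-1,0],[0,0,0]],
    [200,[-0.27,-1,0],[0,0,0]],
    [200,[-0.27,-1,0],[0,0,0]],
    [200,[-0.27,-1,0],[0,0,0]],
    [200,[-0.27,-1,0],[0,0,0]]
  ]
}}

```text
clock: 23.65
tcp_pos: [0.4483, -0.1191, 0.1123]
ee_rot: [-0.23, -3.132, -0.0]
force: [1.6, -0.0, -1.0]
gripper_width: 0.028
grasp_force: 39.5
```

Request:
{"op": "move_arm", "data": {
  "moves": [
    [200,[-0.27,-1,0],[0,0,0]],
    [200,[-0.27,-1,0],[0,0,0]],
    [200,[-0.27,-1,0],[0,0,0]],
    [200,[-0.27,-1,0],[0,0,0]],
    [200,[-0.27,-1,0],[0,0,0]],
    [200,[-0.27,-1,0],[0,0,0]],
    [200,[-0.27,-1,0],[0,0,0]],
    [200,[-0.27,-1,0],[0,0,0]],
    [200,[0,0,0],[0,0,0]],
    [200,[0,0,0],[0,0,0]]
  ]
}}

```text
clock: 24.65
tcp_pos: [0.4674, -0.2827, 0.1121]
ee_rot: [-0.233, -3.132, -0.001]
force: [-1.0, 1.0, -0.7]
gripper_width: 0.0279
grasp_force: 39.5
```

```bash
python3 g.py 463.5 -283.4 37 81
```

```text
turn [ 0.   -0.01  0.07] shift [ 0.19 -0.06  3.76] w 27.9 F [-1.   1.  -0.7] t 24.65
```

Request:
{"op": "move_arm", "data": {
  "moves": [
    [200,[0.19,0,0.8],[0,0,0.07]],
    [200,[0,0,1],[0,0,0]],
    [200,[0,0,1],[0,0,0]],
    [200,[0,0,0.6],[0,0,0]],
    [200,[0,0,0.3],[0,0,0]],
    [200,[0,0,0.05],[0,0,0]],
    [200,[0,0,0],[0,0,0]],
    [200,[0,0,0],[0,0,0]]
  ]
}}

```text
clock: 25.45
tcp_pos: [0.4644, -0.2819, 0.0381]
ee_rot: [0.246, 3.131, -0.001]
force: [0.1, -0.5, -0.4]
gripper_width: 0.0282
grasp_force: 39.5
```

Request:
{"op": "move_arm", "data": {
  "moves": [
    [200,[0,0,0.05],[0,0,0]],
    [200,[0,0,0],[0,0,0]],
    [200,[0,0,0.05],[0,0,0]],
    [200,[0,0,0],[0,0,0]]
  ]
}}

```text
clock: 25.85
tcp_pos: [0.4641, -0.2817, 0.0354]
ee_rot: [-0.246, -3.132, -0.0]
force: [0.5, 0.1, -1.5]
gripper_width: 0.0277
grasp_force: 39.5
```

Request:
{"op": "move_arm", "data": {
  "moves": [
    [200,[0,0,0.05],[0,0,0]],
    [200,[0,0,0],[0,0,0]]
  ]
}}

```text
clock: 26.05
tcp_pos: [0.4641, -0.2817, 0.0344]
ee_rot: [-0.246, -3.132, -0.0]
force: [-0.2, 0.5, -0.6]
gripper_width: 0.0274
grasp_force: 39.5
```

Request:
{"op": "move_arm", "data": {
  "moves": [
    [200,[0,0,0.04],[0,0,0]],
    [200,[0,0,0],[0,0,0]]
  ]
}}

```text
clock: 26.25
tcp_pos: [0.4642, -0.2817, 0.0342]
ee_rot: [0.246, 3.132, -0.0]
force: [-3.0, 2.5, 10.6]
gripper_width: 0.0282
grasp_force: 41.1
```

Request:
{"op": "move_arm", "data": {
  "moves": [
    [160,[0,0,0],[0,0,0]],
    [120,[0,0,0],[0,0,0]],
    [120,[0,0,0],[0,0,0]],
    [120,[0,0,-0.3],[0,0,0]],
    [120,[0,0,-0.7],[0,0,0]],
    [120,[0,0,-1],[0,0,0]],
    [90,[0,0,-1],[0,0,-0.9]],
    [85,[0,0,-0.6],[0,0,-0.9]],
    [85,[0,0,0],[0,0,-0.95]],
    [85,[0,0,0],[0,0,-0.95]],
    [85,[0,0,0],[0,0,0]]
  ]
}}

```text
clock: 27.35
tcp_pos: [0.4642, -0.2817, 0.1061]
ee_rot: [-0.452, 3.109, -0.0]
force: [-0.4, -0.2, 0.2]
gripper_width: 0.0572
grasp_force: 0.0
```

```bash
python3 g.py 425.8 10.6 100 106.7
```

```text
turn [-0.    0.   -0.02] shift [-2.36 14.55  0.31] w 57.2 F [-0.4 -0.2  0.2] t 27.35
```

Request:
{"op": "move_arm", "data": {
  "moves": [
    [85,[-0.16,0.8,0],[0,0,0]],
    [85,[-0.16,1,0],[0,0,0]],
    [85,[-0.16,1,0],[0,0,0]],
    [85,[-0.16,1,0],[0,0,0]],
    [85,[-0.16,1,0],[0,0,0]],
    [85,[-0.16,1,0],[0,0,0]],
    [85,[-0.16,1,0],[0,0,0]],
    [85,[-0.16,1,0],[0,0,0]],
    [85,[-0.16,1,0],[0,0,0]],
    [85,[-0.16,1,0],[0,0,0]],
    [85,[-0.16,1,0],[0,0,0]],
    [85,[-0.16,1,0],[0,0,0]]
  ]
}}

```text
clock: 28.55
tcp_pos: [0.433, -0.0423, 0.1057]
ee_rot: [0.449, -3.109, -0.0]
force: [-0.1, 0.5, 0.0]
gripper_width: 0.0567
grasp_force: 0.0
```

Request:
{"op": "move_arm", "data": {
  "moves": [
    [85,[-0.16,1,0],[0,0,0]],
    [85,[-0.16,1,0.2],[0,0,0]],
    [85,[-0.12,0.75,0.1],[0,0,0]],
    [85,[0,0,0],[0,0,0]],
    [85,[0,0,0],[0,0,0]]
  ]
}}

```text
clock: 29.05
tcp_pos: [0.4264, 0.0114, 0.0998]
ee_rot: [-0.451, 3.109, -0.0]
force: [-0.7, -0.4, 0.2]
gripper_width: 0.0568
grasp_force: 0.0
```

```bash
python3 g.py 425.8 10.6 36 106.7;  python3 - <<'E'
from plant import arm
import cv2,numpy as np
d=arm.read_camera("scene");cv2.imwrite("pics/s3.png",cv2.resize(d["img"][130:240,110:310],None,fx=4,fy=4))
E
```

```text
turn [-0.    0.   -0.03] shift [ 0.04 -0.03  3.19] w 56.8 F [-0.7 -0.4  0.2] t 29.05
```

View pics/s3.png

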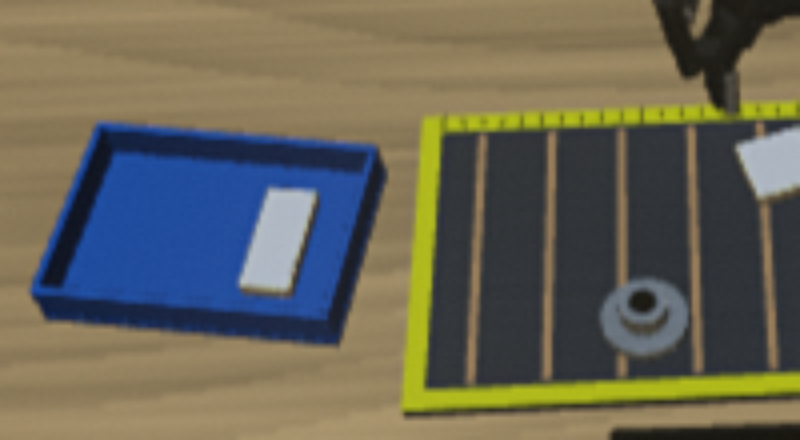

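The white strip lies flat in the blue tray at (279,240) of the crop, and the flange is untouched at (645,315). Now I'll grasp the white square.

Request:
{"op": "move_arm", "data": {
  "moves": [
    [85,[0.03,-0.03,0.8],[0,0,0]],
    [85,[0,0,1],[0,0,0]],
    [85,[0,0,0.8],[0,0,0]],
    [85,[0,0,0.35],[0,0,0]],
    [85,[0,0,0.15],[0,0,0]],
    [85,[0,0,0.1],[0,0,0]],
    [110,[0,0,0],[0,0,0]],
    [140,[0,0,0],[0,0,0]],
    [170,[0,0,0],[0,0,0]],
    [170,[0,0,0],[0,0,0]],
    [170,[0,0,0],[0,0,0]]
  ]
}}

```text
clock: 30.2
tcp_pos: [0.4269, 0.0099, 0.0365]
ee_rot: [-0.449, 3.108, -0.001]
force: [-1.9, -0.7, 7.9]
gripper_width: 0.04
grasp_force: 39.1
```

Request:
{"op": "move_arm", "data": {
  "moves": [
    [170,[0,0,-0.3],[0,0,0]],
    [170,[0,0,-0.7],[0,0,0]],
    [170,[0,0,-1],[0,0,0]],
    [170,[0,0,-1],[0,0,0]],
    [170,[0,0,-0.8],[0,0,0.7]],
    [170,[0,0,0],[0,0,0.8]],
    [170,[0,0,0],[0,0,0.8]],
    [170,[0,0,0],[0,0,0.75]],
    [170,[0,0,0],[0,0,0.68]],
    [170,[0,0,0],[0,0,0]]
  ]
}}

```text
clock: 31.2
tcp_pos: [0.4267, 0.01, 0.1122]
ee_rot: [0.254, 3.131, -0.0]
force: [0.5, 0.3, -0.9]
gripper_width: 0.0395
grasp_force: 40.3
```

```bash
python3 g.py 453 -349.6 100 81
```

```text
turn [-0.    0.   -0.04] shift [ -4.11 -17.55   0.61] w 39.5 F [ 0.5  0.3 -0.9] t 31.2
```

Request:
{"op": "move_arm", "data": {
  "moves": [
    [170,[-0.14,-0.6,0],[0,0,0]],
    [170,[-0.23,-1,0],[0,0,0]],
    [170,[-0.23,-1,0],[0,0,0]],
    [170,[-0.23,-1,0],[0,0,0]],
    [170,[-0.23,-1,0],[0,0,0]],
    [170,[-0.23,-1,0],[0,0,0]],
    [170,[-0.23,-1,0],[0,0,0]],
    [170,[-0.23,-1,0],[0,0,0]],
    [170,[-0.23,-1,0],[0,0,0]],
    [170,[-0.23,-1,0],[0,0,0]],
    [170,[-0.23,-1,0],[0,0,0]],
    [170,[-0.23,-1,0],[0,0,0]]
  ]
}}

```text
clock: 32.4
tcp_pos: [0.4419, -0.2292, 0.1119]
ee_rot: [0.248, 3.132, -0.0]
force: [-0.4, 0.6, -0.6]
gripper_width: 0.04
grasp_force: 40.3
```

Request:
{"op": "move_arm", "data": {
  "moves": [
    [170,[-0.23,-1,0],[0,0,0]],
    [170,[-0.23,-1,0],[0,0,0]],
    [170,[-0.23,-1,0],[0,0,0]],
    [170,[-0.23,-1,0],[0,0,0]],
    [170,[-0.23,-1,0],[0,0,0]],
    [170,[-0.23,-0.9,0],[0,0,0]],
    [170,[0,0,0],[0,0,0]],
    [170,[0,0,0],[0,0,0]]
  ]
}}

```text
clock: 33.2
tcp_pos: [0.4503, -0.3488, 0.1115]
ee_rot: [-0.252, -3.131, -0.001]
force: [0.2, 0.5, 0.2]
gripper_width: 0.0395
grasp_force: 40.4
```

```bash
python3 g.py 453 -349.6 37 81
```

```text
turn [ 0.   -0.   -0.03] shift [-0.14 -0.02  3.72] w 39.5 F [0.2 0.5 0.2] t 33.2
```

Request:
{"op": "move_arm", "data": {
  "moves": [
    [170,[-0.14,0,0.8],[0,0,0]],
    [170,[0,0,1],[0,0,0]],
    [170,[0,0,1],[0,0,0]],
    [170,[0,0,0.6],[0,0,0]],
    [170,[0,0,0.28],[0,0,0]],
    [170,[0,0,0.05],[0,0,0]],
    [170,[0,0,0],[0,0,0]],
    [170,[0,0,0.05],[0,0,0]],
    [170,[0,0,0.05],[0,0,0]],
    [170,[0,0,0],[0,0,0]]
  ]
}}

```text
clock: 34.2
tcp_pos: [0.4535, -0.349, 0.0353]
ee_rot: [0.252, 3.131, -0.0]
force: [-0.2, 0.3, 0.0]
gripper_width: 0.0396
grasp_force: 40.4
```

Request:
{"op": "move_arm", "data": {
  "moves": [
    [170,[0,0,0.05],[0,0,0]],
    [170,[0,0,0],[0,0,0]]
  ]
}}

```text
clock: 34.4
tcp_pos: [0.4534, -0.3489, 0.034]
ee_rot: [-0.252, -3.131, -0.0]
force: [-0.2, 0.4, -1.3]
gripper_width: 0.0396
grasp_force: 40.4
```

Request:
{"op": "move_arm", "data": {
  "moves": [
    [170,[0,0,0.04],[0,0,0]],
    [170,[0,0,0],[0,0,0]]
  ]
}}

```text
clock: 34.6
tcp_pos: [0.4534, -0.3489, 0.0335]
ee_rot: [0.252, 3.131, -0.0]
force: [-1.4, 0.7, 5.7]
gripper_width: 0.0392
grasp_force: 41.4
```

Request:
{"op": "move_arm", "data": {
  "moves": [
    [170,[0,0,0.02],[0,0,0]],
    [170,[0,0,0],[0,0,0]]
  ]
}}

```text
clock: 34.8
tcp_pos: [0.4535, -0.349, 0.0335]
ee_rot: [0.252, 3.131, -0.001]
force: [-2.7, 2.4, 10.0]
gripper_width: 0.0397
grasp_force: 42.4
```

Request:
{"op": "move_arm", "data": {
  "moves": [
    [120,[0,0,0],[0,0,0]],
    [95,[0,0,0],[0,0,0]],
    [95,[0,0,0],[0,0,0]],
    [95,[0,0,-0.3],[0,0,0]],
    [95,[0,0,-0.7],[0,0,0]],
    [95,[0,0,-1],[0,0,0]],
    [120,[0,0,-1],[0,0,-0.7]],
    [120,[0,0,-0.8],[0,0,-0.6]],
    [120,[0,0,0],[0,0,0]]
  ]
}}

```text
clock: 35.7
tcp_pos: [0.4542, -0.3496, 0.1111]
ee_rot: [0.005, 3.139, -0.004]
force: [-0.1, 0.1, -0.3]
gripper_width: 0.0449
grasp_force: 0.0
```

```bash
python3 g.py 529.5 -70.6 100 90
```

```text
turn [-0.02  0.02 -0.02] shift [-3.77 13.95  0.55] w 44.9 F [-0.1  0.1 -0.3] t 35.7
```

Request:
{"op": "move_arm", "data": {
  "moves": [
    [120,[-0.2,0.8,0],[0,0,0]],
    [120,[-0.27,1,0],[0,0,0]],
    [120,[-0.27,1,0],[0,0,0]],
    [120,[-0.27,1,0],[0,0,0]],
    [120,[-0.27,1,0],[0,0,0]],
    [120,[-0.27,1,0],[0,0,0]],
    [120,[-0.27,1,0],[0,0,0]],
    [120,[-0.27,1,0],[0,0,0]],
    [120,[-0.27,1,0],[0,0,0]],
    [120,[-0.27,1,0],[0,0,0]],
    [120,[-0.27,1,0],[0,0,0]],
    [120,[-0.27,1,0],[0,0,0]]
  ]
}}

```text
clock: 36.9
tcp_pos: [0.5173, -0.1113, 0.1079]
ee_rot: [-0.009, -3.14, -0.001]
force: [0.2, -0.4, 1.0]
gripper_width: 0.045
grasp_force: 0.0
```

Request:
{"op": "move_arm", "data": {
  "moves": [
    [120,[-0.27,1,0.2],[0,0,0]],
    [120,[-0.27,1,0.2],[0,0,0]],
    [120,[0,0.1,0],[0,0,0]],
    [120,[0,0,0],[0,0,0]],
    [120,[0,0,0],[0,0,0]]
  ]
}}

```text
clock: 37.4
tcp_pos: [0.5285, -0.0715, 0.1007]
ee_rot: [-0.008, -3.141, 0.0]
force: [0.3, 0.8, 0.1]
gripper_width: 0.0453
grasp_force: 0.0
```

```bash
python3 g.py 529.5 -70.6 46 90;  python3 - <<'E'
from plant import arm
import cv2,numpy as np
d=arm.read_camera("scene");cv2.imwrite("pics/s4.png",cv2.resize(d["img"][130:240,110:310],None,fx=4,fy=4))
E
```

```text
turn [-0.   -0.   -0.04] shift [-0.05  0.04  2.73] w 45.3 F [0.3 0.8 0.1] t 37.4
```

View pics/s4.png

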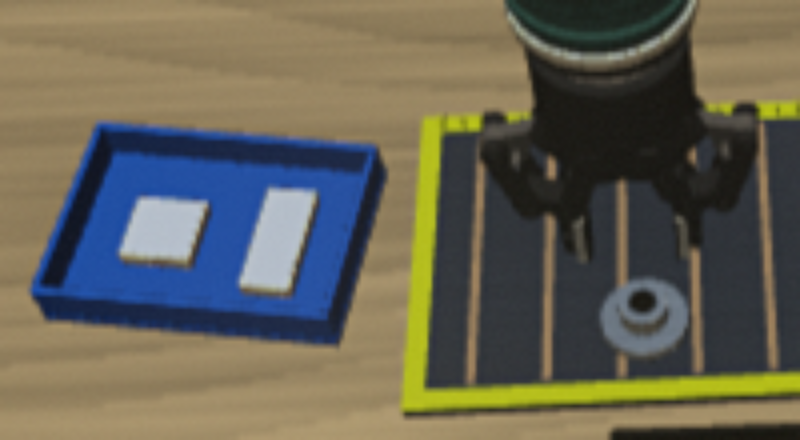

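Both white offcuts lie flat in the blue tray, at (163,230) and (279,240). The fingertips, at (585,255) and (685,255), straddle the hub at (642,300). Now I'll go down and grip the hub.

Request:
{"op": "move_arm", "data": {
  "moves": [
    [120,[-0.05,0.04,0.8],[0,0,0]],
    [120,[0,0,0.8],[0,0,0]],
    [120,[0,0,0.6],[0,0,0]],
    [120,[0,0,0.3],[0,0,0]],
    [120,[0,0,0.15],[0,0,0]],
    [120,[0,0,0.05],[0,0,0]],
    [120,[0,0,0],[0,0,0]]
  ]
}}

```text
clock: 38.15
tcp_pos: [0.53, -0.0706, 0.0472]
ee_rot: [0.007, 3.141, -0.0]
force: [-0.2, -0.4, 0.0]
gripper_width: 0.0452
grasp_force: 0.0
```

Request:
{"op": "move_arm", "data": {
  "moves": [
    [150,[0,0,0],[0,0,0]],
    [180,[0,0,0],[0,0,0]],
    [200,[0,0,0],[0,0,0]],
    [200,[0,0,0],[0,0,0]],
    [200,[0,0,0],[0,0,0]]
  ]
}}

```text
clock: 38.65
tcp_pos: [0.5301, -0.0705, 0.0475]
ee_rot: [0.007, 3.141, -0.001]
force: [-1.4, -0.3, 8.3]
gripper_width: 0.0251
grasp_force: 38.8
```

Request:
{"op": "move_arm", "data": {
  "moves": [
    [200,[0,0,-0.3],[0,0,0]],
    [200,[0,0,-0.7],[0,0,0]],
    [200,[0,0,-1],[0,0,0]],
    [200,[0,0,-1],[0,0,0]],
    [200,[0,0,0],[0,0,0]]
  ]
}}

```text
clock: 39.15
tcp_pos: [0.531, -0.0707, 0.1093]
ee_rot: [0.007, 3.138, -0.002]
force: [0.7, -0.1, -2.3]
gripper_width: 0.0249
grasp_force: 39.4
```

```bash
python3 g.py 668 -5 100 90
```

```text
turn [-0.01  0.03 -0.04] shift [-6.85  3.29  0.47] w 24.9 F [ 0.7 -0.1 -2.3] t 39.15
```

Request:
{"op": "move_arm", "data": {
  "moves": [
    [200,[-0.6,0.3,0],[0,0,0]],
    [200,[-0.9,0.43,0],[0,0,0]],
    [200,[-0.9,0.43,0],[0,0,0]],
    [200,[-0.9,0.43,0],[0,0,0]],
    [200,[-0.9,0.43,0],[0,0,0]],
    [200,[-0.9,0.43,0],[0,0,0]],
    [200,[-0.9,0.43,0],[0,0,0]],
    [200,[-0.8,0.4,0],[0,0,0]],
    [200,[0,0,0],[0,0,0]],
    [200,[0,0,0],[0,0,0]]
  ]
}}

```text
clock: 40.15
tcp_pos: [0.666, -0.0049, 0.1055]
ee_rot: [-0.006, -3.14, -0.0]
force: [0.3, -0.9, -1.8]
gripper_width: 0.0248
grasp_force: 39.4
```

```bash
python3 g.py 668 -5 47.5 90;  python3 - <<'E'
from plant import arm
import cv2,numpy as np
d=arm.read_camera("scene");cv2.imwrite("pics/s5.png",cv2.resize(d["img"][150:310,150:450],None,fx=2.6,fy=2.6))
E
```

```text
turn [ 0.   -0.01 -0.03] shift [-0.1  -0.01  2.9 ] w 24.8 F [ 0.3 -0.9 -1.8] t 40.15
```

View pics/s5.png

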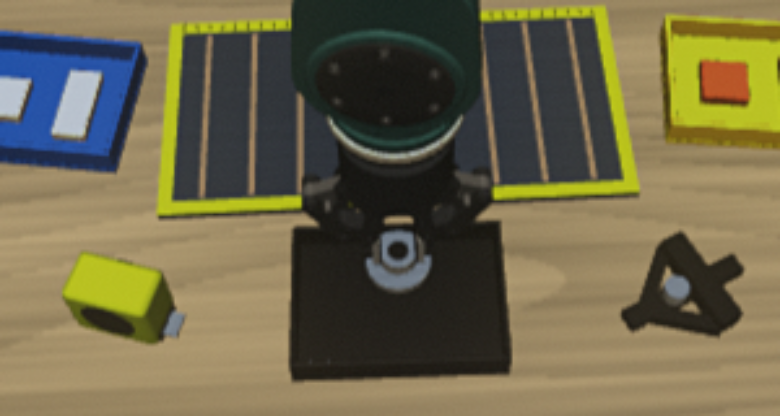

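The flange hangs level in the fingers at (398,258), above the black tray, with the tape and gauge clear of it. I'll lower it to just above contact.

Request:
{"op": "move_arm", "data": {
  "moves": [
    [200,[-0.05,0,0.8],[0,0,0]],
    [200,[0,0,1],[0,0,0]],
    [200,[0,0,0.7],[0,0,0]],
    [200,[0,0,0.3],[0,0,0]],
    [200,[0,0,0.05],[0,0,0]],
    [200,[0,0,0],[0,0,0]],
    [200,[0,0,0.05],[0,0,0]],
    [200,[0,0,0],[0,0,0]]
  ]
}}

```text
clock: 41.0
tcp_pos: [0.6674, -0.0055, 0.0494]
ee_rot: [0.007, 3.141, -0.0]
force: [0.3, 0.1, -1.8]
gripper_width: 0.0254
grasp_force: 39.4
```

Request:
{"op": "move_arm", "data": {
  "moves": [
    [200,[0,0,0.05],[0,0,0]],
    [200,[0,0,0],[0,0,0]]
  ]
}}

```text
clock: 41.2
tcp_pos: [0.6671, -0.0054, 0.0479]
ee_rot: [0.007, 3.141, -0.0]
force: [-0.0, 0.1, -2.4]
gripper_width: 0.025
grasp_force: 39.4
```

Request:
{"op": "move_arm", "data": {
  "moves": [
    [200,[0,0,0.05],[0,0,0]],
    [200,[0,0,0.05],[0,0,0]],
    [200,[0,0,0],[0,0,0]]
  ]
}}

```text
clock: 41.5
tcp_pos: [0.667, -0.0054, 0.0457]
ee_rot: [-0.007, -3.141, -0.0]
force: [-0.1, -0.6, -1.9]
gripper_width: 0.0248
grasp_force: 39.4
```

Request:
{"op": "move_arm", "data": {
  "moves": [
    [200,[0,0,0.05],[0,0,0]],
    [200,[0,0,0],[0,0,0]]
  ]
}}

```text
clock: 41.7
tcp_pos: [0.6671, -0.0054, 0.0447]
ee_rot: [-0.007, -3.141, -0.0]
force: [-0.1, -0.5, -1.2]
gripper_width: 0.0248
grasp_force: 39.4
```

Request:
{"op": "move_arm", "data": {
  "moves": [
    [200,[0,0,0.04],[0,0,0]],
    [200,[0,0,0],[0,0,0]]
  ]
}}

```text
clock: 41.9
tcp_pos: [0.6671, -0.0054, 0.0446]
ee_rot: [0.007, 3.141, -0.0]
force: [-2.3, -0.3, 6.1]
gripper_width: 0.0247
grasp_force: 40.3
```

Contact, so I'll release, lift clear and move back.

Request:
{"op": "move_arm", "data": {
  "moves": [
    [160,[0,0,0],[0,0,0]],
    [120,[0,0,0],[0,0,0]],
    [120,[0,0,0],[0,0,0]],
    [120,[0,0,-0.3],[0,0,0]],
    [120,[0,0,-0.7],[0,0,0]],
    [120,[0,0,-1],[0,0,0]],
    [120,[0,0,-1],[0,0,0]],
    [120,[0,0,-1],[0,0,0]],
    [120,[0.8,0,-0.5],[0,0,0]],
    [120,[1,0,0],[0,0,0]],
    [120,[1,0,0],[0,0,0]],
    [120,[1,0,0],[0,0,0]]
  ]
}}

```text
clock: 43.1
tcp_pos: [0.5904, -0.0051, 0.1346]
ee_rot: [0.007, 3.141, -0.0]
force: [0.0, 0.4, 0.0]
gripper_width: 0.0453
grasp_force: 0.0
```

Request:
{"op": "move_arm", "data": {
  "moves": [
    [120,[1,0,0],[0,0,0]],
    [120,[1,0,0],[0,0,0]],
    [120,[0.5,0,0],[0,0,0]],
    [120,[0,0,0],[0,0,0]],
    [120,[0,0,0],[0,0,0]]
  ]
}}

```text
clock: 43.6
tcp_pos: [0.5419, -0.005, 0.1344]
ee_rot: [0.007, 3.141, -0.0]
force: [0.9, 0.3, -0.1]
gripper_width: 0.0452
grasp_force: 0.0
```

```bash
python3 - <<'E'
from plant import arm
import cv2,numpy as np
d=arm.read_camera("scene");cv2.imwrite("pics/s6.png",cv2.resize(d["img"][130:310,100:500],None,fx=2,fy=2,interpolation=cv2.INTER_CUBIC))
E
```

```text
(no output)
```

View pics/s6.png

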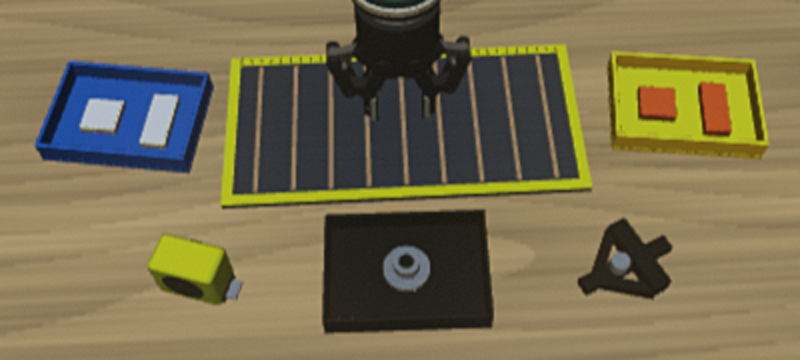

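Every piece lies flat in its tray: whites at (102,115) and (159,119), terracottas at (658,103) and (715,108), and the flange hub up at (407,268). The tape and gauge haven't moved and the gripper is clear, so I'm handing in.

```bash
python3 -c "
from plant import arm
print(arm.finish_job())"
```

```text
the job is handed in; nothing more can be done
None
```

I handed the job in at about 44 s: the last picture shows both white offcuts flat in the blue tray, both terracotta ones flat in the yellow, the flange hub up in the black, and the tape and gauge unmoved; the hand-in returned no verdict.

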